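# Hold the reference cell in the photometer's light path

## Robot

A 6-joint arm with a two-finger parallel gripper is mounted at the origin on the work surface. World frame = base frame: x ahead of the robot, y to its left, z up, the work surface at z = 0. Lengths are in m, angles in rad, forces in N, time in s.
With the tool pointing down it reaches from about 0.35 to 0.925 m from the base axis. Payload 6.4 kg.
Tool frame: the origin (TCP) lies on the centre line of the jaws, within the pads' length; the fingertips stand ctrl.tip_reach ahead of it and the grasp point (between the pads) lies 5 mm behind it (ctrl.tip_reach is the distance from the TCP to the fingertips, in m); z points along the fingers, y is the direction in which the jaws open and shut (so a half turn about z gives the same grasp; the last joint's range is limited). The gripper opens to 85 mm and grips with 20 to 120 N. Pads are 22 mm wide; open, the fingers measure 114 mm over their backs; the gripper's body (76 mm by 85 mm) begins 54 mm behind the grasp point. The pads swing forward as they close: fully open they stand 13 mm farther back than shut.
Start: joints at [-1.327, 0.245, 1.558, -0, 1.339, -0.174], TCP at [0.264, -0.594, 0.208] pointing down, gripper open.
Joint ranges: [-3.13, 3.13], [-1.02, 2.26], [0.13, 2.54], [-0.95, 4.09], [0.21, 2.88], [-2.74, 2.74]. Speed limits (rad/s): [2.57, 2.57, 3.14, 3.14, 3.14, 3.14].

## Interface

Orientations are given as a unit quaternion [x, y, z, w].
In Python, from plant import ctrl gives the robot as it stands.
- The arm moves only by the tool drive_tool, never from a script. Its arguments are lists of equal length, an entry for each row: "travel": the shift along the tool's x, y, z in m, a list of three; "rot": the turn, a rotation vector about the tool's x, y, z in rad, a list of three; "claw": the opening, from 0 (shut) to 1 (fully open). In form: {"travel": [[x, y, z], ...], "rot": [[wx, wy, wz], ...], "claw": [claw, ...]}. A call has 1 to 20 rows; each row shifts and turns the commanded pose from where the row before left it, along the tool's axes as they then stand; what a row does not reach is not made up. A row lasts 1/12 s, in which the tool goes at most 41.7 mm and 7.16 degrees, less where a joint would pass 70% of its speed; a pose out of reach is approached as far as the arm can. A call with a gripper value outside its range is refused whole. The fingers move at their own pace and stop on an object; "force" is the grip in N (left out, the last holds). Time passes only in rows, so rows that do not move let the fingers close. It gives the time, the measured TCP pose, the force and the opening at its end, in the units of the state.
- ctrl.get_obs(): the state, without advancing time (a new reading comes with each control period).
- ctrl.camera(name): name is "side" or "top" or "wrist"; returns the picture (480x640x3 uint8, blue, green, red); there is no depth.
- ctrl.camera_model(name): a dict with "fovy" (degrees; the focal length in pixels is half the picture's height over the tangent of half this angle, whatever the lens; pixels are square), "cx", "cy" (the principal point, pixels), "rvec" (rotation vector, rad) and "tvec" (3), from world to camera coordinates, as OpenCV has them; the wrist camera has in their place "mount" (4x4, takes a point from camera to tool coordinates, whose origin is the TCP and whose axes are the flange's). Camera axes: x right, y down, z forward; pixel columns grow to the right and rows downward; lengths in m; the calibration is good to about 2 mm. A picture is of the moment at which its call begins: read the wrist's pose just before it. camera_model takes no time and is no camera call.
- ctrl.finish_job(): hands the job in, once; it reports no verdict.
The state is a dict: "clock": time; "qpos": joint angles; "dq": joint speeds; "tau": joint torques, N m; "tool_pos": TCP position; "orientation": TCP orientation; "force": force on the tool from outside, world axes, zero at the start; "wrist_torque": the same for the moment, N m; "finger_gap": finger opening in m.
Only numpy, scipy, OpenCV 4.12 (cv2) and the standard library are available. Lean on these libraries where they do the work, as an engineer would, in place of code of your own. Each camera call takes 0.05 s, during which the arm holds its last target. There are 200 camera calls.

## Task

First slide the photometer's shutter fully open by its red tab, so that the lamp is uncovered. Then take the glass cell with the orange stopper out of the blue rack, gripping it by its two broad frosted faces only (never touch its clear end windows or its stopper with the fingers), and hold it upright in the middle of the gap between lamp and detector, at the height of the light path, clear windows square to the beam. Finish still holding it there in mid-air, touching nothing of the photometer, and leave the other cells, the tape roll and the flask where they stand.

Things in the scene. Friction and masses are not known exactly. Their poses are not given: they have to be found in the camera images.
- photometer: open-path photometer, fixed; origin on the table under the middle of the gap. 12 mm thick aluminium base plate, 100 mm along its x, 270 mm along its y, with a yellow line under the beam. The beam runs along its y. Grey lamp housing (84 mm along x, y from -142 to -62 mm, top 100 mm above the table) and black detector housing (84 mm along x, y from 60 to 120 mm, top 100 mm); the gap between is open above and on both sides
- light_path (a point): the middle of the light path, 70 mm above the table, half-way across the gap; the beam runs along y, z is up. The cell's centre belongs here, its y along this y (either way round)
- shutter (a joint): travel of the shutter in m: 0 shut (dark vane before the lamp's lens), 0.036 fully open against its stop; it opens along the photometer's +x (away from the robot), moves with about 2 N and stays where it is left. It starts between 0 and 8 mm
- shutter_tab (a point): centre of the shutter's red tab, which stands on top of the lamp housing and slides with the shutter: 10 mm along x (the sliding direction), 16 mm along y, 26 mm high; its foot is 103.5 mm and its top 129.5 mm above the table, free on all sides above the housing's top at 100 mm (a flat arm 3.5 mm high leads from its foot to the gap)
- rack: blue plastic rack, fixed, 56 mm along its x, 192 mm along its y, 25 mm high; origin under its centre. Three slots in a row along y, 62 mm apart, 15 mm deep, with 1 mm play on each side; the cells stand in them with 30 mm of glass above the rack
- sample_mid (a point): centre of the glass of the cell with the ORANGE stopper and amber glass, 60 g, the one to hold. The cell stands upright, 44 mm along its y, 16 mm along its x; glass 45 mm high plus a stopper 6.5 mm higher (36 x 11 mm, set back 2.5 mm from the frosted faces). The origin is 22.5 mm above the underside. Its broad faces, looking to +x and -x, are frosted (white) and the place to grip, 16 mm apart; the end faces, looking to +y and -y, are the clear windows
- sample: the same cell, origin at the centre of its underside
- blank_a_mid (a point): centre of the glass of the cell with the white stopper. The cell stands upright, 44 mm along its y, 16 mm along its x; glass 45 mm high plus a stopper 6.5 mm higher (36 x 11 mm, set back 2.5 mm from the frosted faces). The origin is 22.5 mm above the underside. Leave it in the rack
- blank_b_mid (a point): centre of the glass of the cell with the black stopper. The cell stands upright, 44 mm along its y, 16 mm along its x; glass 45 mm high plus a stopper 6.5 mm higher (36 x 11 mm, set back 2.5 mm from the frosted faces). The origin is 22.5 mm above the underside. Leave it in the rack
- tape: yellow roll of tape lying flat, 58 mm across, 19 mm high; origin under its centre; leave it alone
- flask: small conical glass flask, 68 mm across, 100 mm high; origin under its centre; leave it alone

How it is judged:
On the way, in this order (a step that is already met when the one before it is completed fails the run):
1. the shutter is slid open, the cell still in the rack (value of joint shutter above 0.031 m and z of sample_mid in the frame of rack below 0.04 m), for 0.2 s.
2. the orange-stoppered cell is lifted clear of the rack in the fingers (z of sample_mid in the frame of rack above 0.055 m and contact force between the fingers and sample above 2 N), for 0.2 s.
At the end, for the whole second after the job is handed in: Shutter open at least 31 mm; orange-stoppered cell held still, clear of the photometer, its centre within 5 mm of the beam sideways, 18 mm along it, 12 mm in height, upright and square within 10 degrees; gripper clear of the photometer; other cells, tape and flask within 20 mm of their starts (x of sample_mid in the frame of light_path between -0.005 and 0.005 m and y of sample_mid in the frame of light_path between -0.018 and 0.018 m and z of sample_mid in the frame of light_path between -0.012 and 0.012 m and angle between the y axis of sample and the y axis of light_path, either way round below 0.17 rad and angle between sample_mid's own z axis and vertical below 0.17 rad and value of joint shutter above 0.031 m and contact force between the fingers and sample above 2 N and contact force between each of sample, the arm, the fingers and photometer below 0.1 N and linear speed of sample below 0.02 m/s and distance of each of blank_a_mid, blank_b_mid, tape, flask from where it was at the start of the episode below 0.02 m); the arm keeps its last pose, push and grip.
It fails at once if the fingers touch a clear window or the stopper of the cell (contact force between the fingers and sample_c0 above 0.5 N or contact force between the fingers and sample_c1 above 0.5 N or contact force between the fingers and sample_c2 above 0.5 N).
It fails at once if the cell is knocked against the photometer (contact force between sample and photometer above 5 N).
It fails at once if another thing is disturbed (distance of any of blank_a_mid, blank_b_mid, tape, flask from where it was at the start of the episode above 0.03 m).
It also fails if it takes over 48 s, if anything falls off the work surface, if the arm or the gripper's body presses on something with over 40 N, if the wrist force passes 120 N, or if a joint passes its speed limit or range.

## Working session

There is one attempt and no reset: what is moved stays moved. The work goes in short steps, Python scripts to look and compute and a tool call to move; the robot and the scene stay as the last step left them, time stands still between calls to the robot, and variables do not carry over. Pictures are saved under pics/ and viewed, about 8 in all and at most 12, crops included, and the job is handed in when it is done.

Besides the shell and the picture viewer there is one more tool, called after "Request:" as name(argument=value, ...), one argument or row to a line, values as JSON. drive_tool: Moves the arm, as the interface text tells. Its arguments: {"type":"object","properties":{"travel":{"type":"array","items":{"type":"array","items":{"type":"number"}}},"rot":{"type":"array","items":{"type":"array","items":{"type":"number"}}},"claw":{"type":"array","items":{"type":"number"}},"force":{"type":"number"}},"required":["travel","rot","claw"]}

```bash
mkdir -p pics; ls; python3 - <<'E'
from plant import ctrl
import cv2
for n in ["side","top"]:
    cv2.imwrite(f"pics/{n}1.png",ctrl.camera(n)); print(n,ctrl.camera_model(n))
print(ctrl.camera_model("wrist"),ctrl.tip_reach); print(ctrl.get_obs())
E
```

```text
pics
side {'fovy': 57.78065958997085, 'cx': 311.7282922319456, 'cy': 238.28506744113653, 'rvec': array([ 2.07463096, -0.8098906 ,  0.44279416]), 'tvec': array([-0.47715011,  0.28674765,  0.44271137])}
top {'fovy': 52.31144615333788, 'cx': 313.8009600562023, 'cy': 237.06309718434954, 'rvec': array([ 2.13119508, -2.1460056 ,  0.15101267]), 'tvec': array([-0.07371902,  0.5914314 ,  1.0149405 ])}
{'fovy': 61.77645443995665, 'cx': 321.6796169255943, 'cy': 243.92406833062705, 'mount': array([[ 1.56476843e-04, -9.58473672e-01, -2.85180986e-01,
         7.28223233e-02],
       [ 9.99999383e-01,  4.63738093e-04, -1.00989905e-03,
         3.43819230e-04],
       [ 1.10021094e-03, -2.85180652e-01,  9.58473153e-01,
        -1.64941316e-01],
       [ 0.00000000e+00,  0.00000000e+00,  0.00000000e+00,
         1.00000000e+00]])} 0.014
{'clock': 0.1, 'qpos': array([-1.32716292e+00,  2.45734944e-01,  1.55887553e+00,  2.71534633e-05,
        1.33869302e+00, -1.74071793e-01]), 'dq': array([ 1.42529809e-03, -2.55154938e-03, -3.08829670e-03,  5.84939023e-04,
       -8.59794373e-05, -5.04458273e-05]), 'tau': array([-7.03429887e-04, -4.30673182e+01, -3.27128720e+01, -1.82768395e-04,
        2.80278226e-03,  2.71226429e-05]), 'tool_pos': array([ 0.26358115, -0.59358092,  0.2072054 ]), 'orientation': array([ 9.78269750e-01,  2.07334426e-01, -1.65442665e-05, -8.55364041e-04]), 'force': array([-0.35870215,  0.88354826, -0.85160826]), 'wrist_torque': array([ 0.05200604,  0.04125717, -0.00894148]), 'finger_gap': 0.08522783237182895}
```

View pics/top1.png

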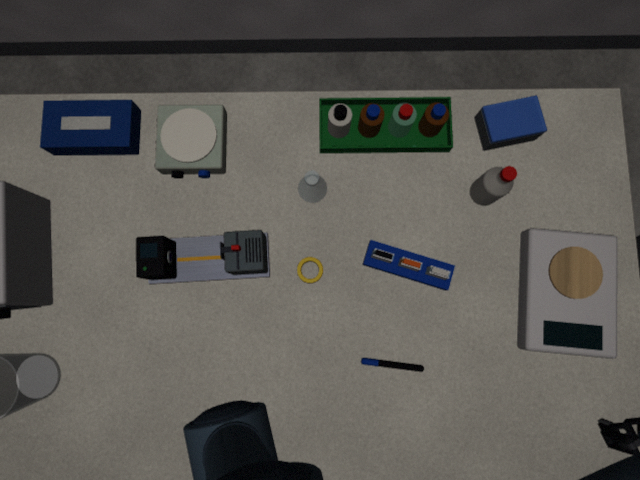

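View pics/side1.png

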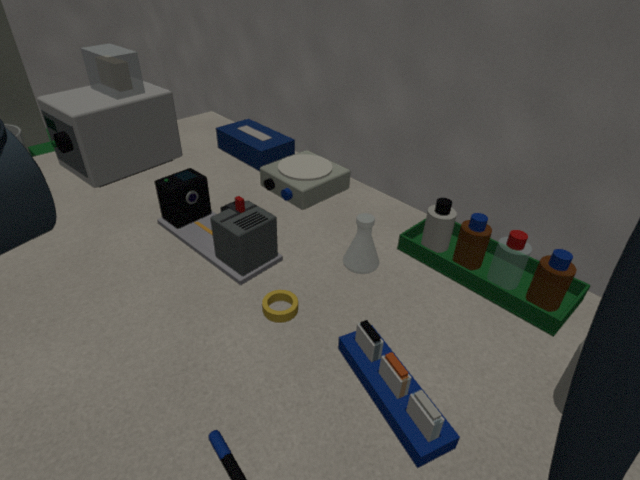

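The top view shows the photometer at about (203,257), the rack at (409,264) and the orange cell at (411,264). I'll enlarge these areas.

```bash
python3 - <<'E'
import cv2,numpy as np
t=cv2.imread("pics/top1.png")
a=t[229:289,128:278];b=t[235:295,335:485]
o=np.vstack([cv2.resize(c,None,fx=5,fy=5,interpolation=cv2.INTER_CUBIC) for c in(a,b)])
cv2.imwrite("pics/crop1.png",cv2.convertScaleAbs(o,alpha=1.6))
s=cv2.imread("pics/side1.png")
a=s[165:285,150:310];
cv2.imwrite("pics/crop2.png",cv2.convertScaleAbs(cv2.resize(a,None,fx=5,fy=5,interpolation=cv2.INTER_CUBIC),alpha=1.6))
E
```

```text
(no output)
```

View pics/crop1.png

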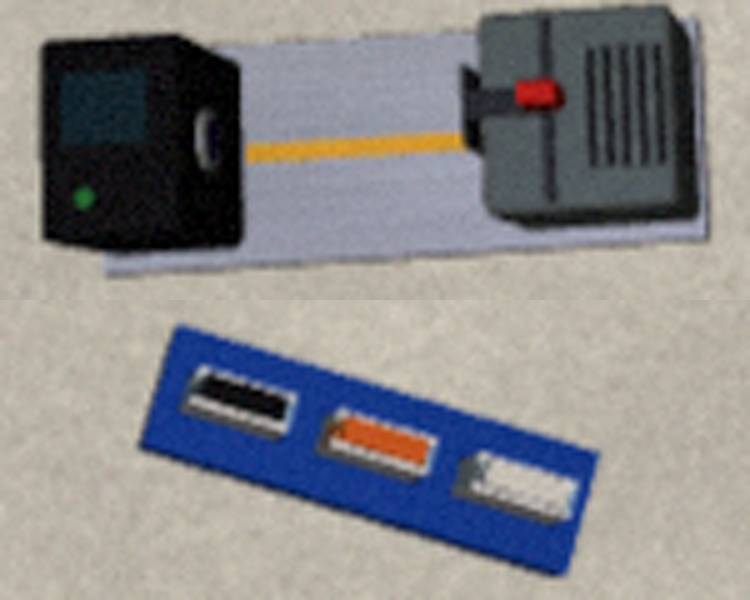

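View pics/crop2.png

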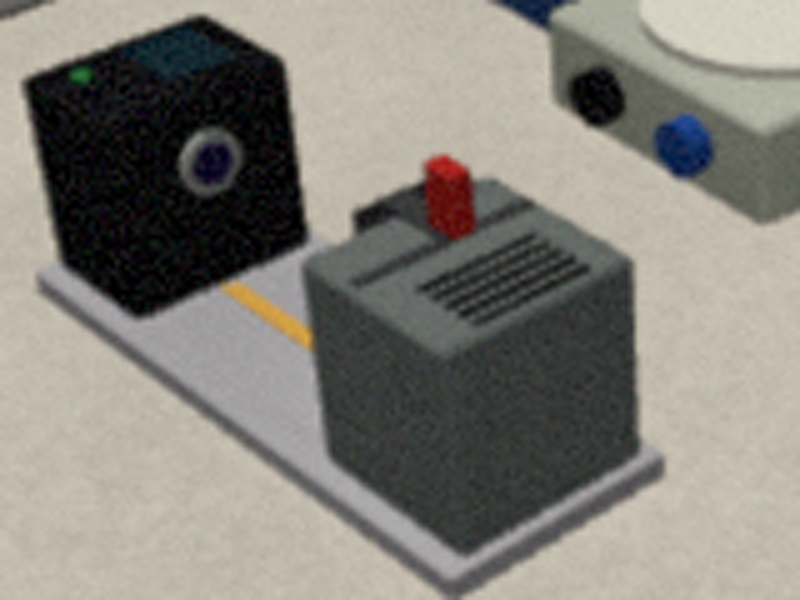

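The crops show the lamp, detector and rack corners clearly. The red tab's top is at crop (537,95) and the orange stopper at about (385,441). I'll fit the poses from these points.

```bash
cat > h.py <<'E'
import cv2,numpy as np
from plant import ctrl
from scipy.optimize import least_squares
def K(m):
    f=240/np.tan(np.radians(m['fovy']/2)); return np.array([[f,0,m['cx']],[0,f,m['cy']],[0,0,1.]])
def proj(n,P):
    m=ctrl.camera_model(n); return cv2.projectPoints(np.array(P,float).reshape(-1,3),m['rvec'],m['tvec'],K(m),None)[0].reshape(-1,2)
def onplane(n,uv,z):
    m=ctrl.camera_model(n);R=cv2.Rodrigues(m['rvec'])[0];c=-R.T@m['tvec'].ravel()
    d=R.T@np.linalg.solve(K(m),[*uv,1]);return c+d*(z-c[2])/d[2]
def place(p,L):
    c,s=np.cos(p[2]),np.sin(p[2]);L=np.array(L,float)
    return np.c_[p[0]+c*L[:,0]-s*L[:,1],p[1]+s*L[:,0]+c*L[:,1],L[:,2]]
def fit(obs,p0):
    def r(p): return np.concatenate([(proj(n,place(p,L))-uv).ravel() for n,L,uv in obs])
    s=least_squares(r,p0,loss='soft_l1');return s.x,r(s.x).reshape(-1,2)
E
python3 - <<'E'
from h import *
T=lambda a:np.array(a)/5+[128,229]; B=lambda a:(np.array(a)-[0,300])/5+[335,235]; S=lambda a:np.array(a)/5+[150,165]
a,b,c,d=.042,.12,.06,-.062;e=-.142
top=("top",[[a,b,.1],[a,c,.1],[-a,b,.1],[-a,c,.012],[a,d,.1],[a,e,.1],[-a,d,.1],[0,c,.012]],T([(42,42),(178,35),(45,240),(242,245),(481,15),(668,7),(490,215),(247,153)]))
side=("side",[[-a,e,.1],[-a,d,.1],[a,e,.1],[-a,b,.1],[a,b,.1],[a,c,.1],[-a,c,.012],[a,c,.012],[-a,d,.012],[-a,e,.012],[a,e,.012]],
 S([(447,355),(303,264),(633,262),(25,85),(200,17),(285,60),(137,316),(307,240),(327,450),(465,552),(640,448)]))
for o in([top],[side],[top,side]):
    p,r=fit(o,[.6,.2,0]);print("phot",p.round(4));print(r.round(1).tolist())
tab=onplane("top",T((537,95)),.1295);q=tab[:2]-p[:2];cs,sn=np.cos(p[2]),np.sin(p[2])
print("tab",tab,"local",cs*q[0]+sn*q[1],-sn*q[0]+cs*q[1])
print("side tab top pred crop",(proj("side",[tab])-[150,165])*5)
rk=("top",[[.028,.096,.025],[.028,-.096,.025],[-.028,-.096,.025],[-.028,.096,.025]],B([(180,326),(598,453),(565,577),(140,448)]))
p,r=fit([rk],[.6,-.2,-.2]);print("rack",p.round(4),r.round(1).tolist())
for n in("top","side"):
    im=cv2.imread(f"pics/{n}1.png").astype(int);m=((im[...,2]>100)&(im[...,2]>im[...,0]+70)&(im[...,1]<im[...,2]*.6)&(im[...,1]>im[...,0]+10)).astype(np.uint8)
    lo=(390,240,440,290) if n=="top" else (370,340,420,390)
    v,u=np.nonzero(m[lo[1]:lo[3],lo[0]:lo[2]]);u=u+lo[0];v=v+lo[1]
    print(n,len(u),u.mean(),v.mean(),onplane(n,(u.mean(),v.mean()),.0615 if n=="top" else .06))
E
```

```text
phot [0.5497 0.1665 0.0491]
[[-0.6, -0.6], [1.2, -0.8], [-1.2, 0.6], [1.2, 0.8], [-0.2, -0.1], [1.1, -0.7], [-0.9, 0.6], [-0.1, 0.3]]
phot [0.5505 0.1687 0.06  ]
[[-0.2, -0.9], [-1.5, -2.0], [1.3, -2.4], [-2.5, -2.5], [-0.2, -2.5], [0.4, -1.3], [-0.2, 1.6], [1.1, 0.7], [-0.6, 1.8], [0.2, 1.8], [1.1, 1.1]]
phot [0.5498 0.167  0.0557]
[[-1.0, -0.2], [0.9, -0.7], [-1.3, 0.9], [1.1, 0.9], [-0.6, -0.4], [0.7, -1.2], [-1.0, 0.3], [-0.3, 0.4], [-0.3, -0.2], [-1.5, -1.4], [1.5, -1.7], [-2.2, -2.1], [0.3, -2.2], [0.7, -0.9], [0.0, 2.1], [1.4, 1.1], [-0.5, 2.5], [0.1, 2.6], [1.3, 1.9]]
tab [0.55717587 0.07735602 0.1295    ] local 0.0023613151340143718 -0.08988025188488509
side tab top pred crop [[444.93667603 164.35909434]]
rack [ 0.5303 -0.285  -0.3062] [[-0.8, -0.0], [0.3, 0.2], [0.3, 0.0], [0.1, -0.2]]
top 71 411.50704225352115 262.6619718309859 [ 0.53205327 -0.28385491  0.0615    ]
side 171 396.44444444444446 363.70175438596493 [ 0.53106209 -0.28432307  0.06      ]
```

Request:
drive_tool(
  travel=[
    [0, 0, 0],
    [0, 0, 0],
    [0, 0, 0],
    [0, 0, 0],
    [0, 0, 0],
    [0, 0, 0],
    [0, 0, 0],
    [0, 0, 0],
    [0, 0, 0],
    [0, 0, 0],
    [0, 0, 0],
    [0, 0, 0],
  ],
  rot=[
    [0, 0, -0.1],
    [0, 0, -0.1],
    [0, 0, -0.1],
    [0, 0, -0.1],
    [0, 0, -0.1],
    [0, 0, -0.1],
    [0, 0, -0.1],
    [0, 0, -0.1],
    [0, 0, -0.1],
    [0, 0, -0.1],
    [0, 0, -0.1],
    [0, 0, -0.1],
  ],
  claw=[1, 1, 1, 1, 1, 1, 1, 1, 1, 1, 1, 1],
)

```text
clock: 1.1
tool_pos: [0.2637, -0.5937, 0.2075]
orientation: [0.688, 0.725, 0.0, -0.0]
force: [-0.4, 0.7, -0.1]
finger_gap: 0.0852
```

Request:
drive_tool(
  travel=[
    [0.01, 0.005, 0],
    [0.033, 0.0165, 0],
    [0.033, 0.0165, 0],
    [0.033, 0.0165, 0],
    [0.033, 0.0165, 0],
    [0.033, 0.0165, 0],
    [0.033, 0.0165, 0],
    [0.033, 0.0165, 0],
    [0.033, 0.0165, 0],
    [0.033, 0.0165, 0],
    [0.033, 0.0165, 0],
    [0.033, 0.0165, 0],
    [0.033, 0.0165, 0],
    [0.033, 0.0165, 0],
    [0.033, 0.0165, 0],
    [0.033, 0.0165, 0],
    [0.033, 0.0165, 0],
    [0.033, 0.0165, 0],
    [0.033, 0.0165, 0],
    [0.033, 0.0165, 0],
  ],
  rot=[
    [0, 0, 0],
    [0, 0, 0],
    [0, 0, 0],
    [0, 0, 0],
    [0, 0, 0],
    [0, 0, 0],
    [0, 0, 0],
    [0, 0, 0],
    [0, 0, 0],
    [0, 0, 0],
    [0, 0, 0],
    [0, 0, 0],
    [0, 0, 0],
    [0, 0, 0],
    [0, 0, 0],
    [0, 0, 0],
    [0, 0, 0],
    [0, 0, 0],
    [0, 0, 0],
    [0, 0, 0],
  ],
  claw=[1, 1, 1, 1, 1, 1, 1, 1, 1, 1, 1, 1, 1, 1, 1, 1, 1, 1, 1, 1],
)

```text
clock: 2.77
tool_pos: [0.5516, 0.0597, 0.2079]
orientation: [0.691, 0.723, -0.0, -0.0]
force: [0.2, -0.8, 0.2]
finger_gap: 0.0852
```

Request:
drive_tool(
  travel=[
    [0.015, 0.008, 0],
    [0, 0, 0],
    [0, 0, 0],
  ],
  rot=[
    [0, 0, 0],
    [0, 0, 0],
    [0, 0, 0],
  ],
  claw=[1, 1, 1],
)

```text
clock: 3.02
tool_pos: [0.5585, 0.0736, 0.2077]
orientation: [0.69, 0.724, -0.0, -0.0]
force: [-0.8, 0.3, -1.0]
finger_gap: 0.0852
```

```bash
cat >> h.py <<'E'
from scipy.spatial.transform import Rotation as Ro
def st():
    o=ctrl.get_obs();R=Ro.from_quat(o['orientation']).as_matrix()
    print('t',round(o['clock'],2),'tcp',o['tool_pos'].round(4),'a',round(np.arctan2(R[1,0],R[0,0]),4),'zt',R[:,2].round(4),'F',o['force'].round(1),'gap',round(o['finger_gap'],4));return o['tool_pos'],R
def to(xyz,p,R): print('tool delta',(R.T@(np.array(xyz)-p)).round(4))
def wrist(name):
    p,R=st();im=ctrl.camera('wrist');cv2.imwrite(f'pics/{name}.png',im);np.savez(f'pics/{name}.npz',p=p,R=R);return im
def wplane(name,uv,z):
    d=np.load(f'pics/{name}.npz');m=ctrl.camera_model('wrist');M=m['mount'];c=d['R']@M[:3,3]+d['p']
    v=d['R']@M[:3,:3]@np.linalg.solve(K(m),[*uv,1]);return c+v*(z-c[2])/v[2]
E
python3 - <<'E'
from h import *
wrist('w1');p,R=st();to([.557,.077,.122],p,R)
E
```

```text
t 3.02 tcp [0.5585 0.0736 0.2077] a 1.6181 zt [-1.2e-03 -1.0e-04 -1.0e+00] F [-0.8  0.3 -1. ] gap 0.0852
t 3.07 tcp [0.5585 0.0727 0.2077] a 1.6171 zt [-1.e-03 -2.e-04 -1.e+00] F [-0.1  0.2 -0.5] gap 0.0857
tool delta [ 0.0044 -0.0012  0.0857]
```

View pics/w1.png

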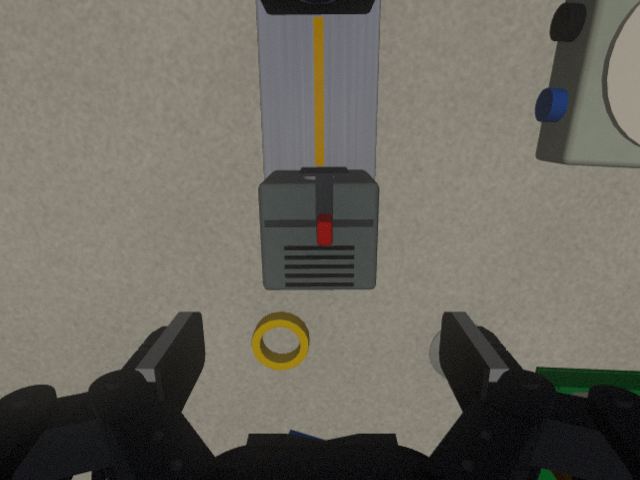

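The wrist view shows the photometer square to the tool: yellow line from (319,17) to (320,165), red tab top at about (325,222), lamp top edges at columns 260 and 378.

```bash
python3 - <<'E'
from h import *
a=wplane('w1',(319,17),.012);b=wplane('w1',(320,165),.012);print(a,b,'yaw',np.arctan2(-(a-b)[0],(a-b)[1]))
t=wplane('w1',(325,222),.1295);print('tab',t)
l=wplane('w1',(260,235),.1);r=wplane('w1',(378,235),.1);print(l,r,(l+r)/2)
c=wplane('w1',(320,13),.012);print('det foot',c, 'lamp edge',wplane('w1',(319,185),.1))
im=cv2.imread('pics/w1.png').astype(int);v,u=np.nonzero((im[...,2]>120)&(im[...,1]<60)&(im[...,0]<60));print(len(u),u.min(),u.max(),v.min(),v.max())
p,R=st();to([t[0],t[1],.124],p,R)
E
```

```text
[0.54898557 0.22874743 0.012     ] [0.55520751 0.11180499 0.012     ] yaw 0.05315505017054772
tab [0.5600919  0.08814527 0.1295    ]
[0.51536972 0.06956662 0.1       ] [0.59835464 0.07354958 0.1       ] [0.55686218 0.0715581  0.1       ]
det foot [0.54965512 0.23164352 0.012     ] lamp edge [0.55526952 0.10670754 0.1       ]
226 319 329 223 243
t 3.07 tcp [0.5585 0.0727 0.2077] a 1.6171 zt [-1.e-03 -2.e-04 -1.e+00] F [-0.1  0.2 -0.5] gap 0.0857
tool delta [0.0154 0.0024 0.0837]
```

Request:
drive_tool(
  travel=[
    [0.0063, 0, 0.02],
    [0, 0, 0.032],
    [0, 0, 0.02],
    [0, 0, 0.012],
    [0, 0, 0],
  ],
  rot=[
    [0, 0, 0],
    [0, 0, 0],
    [0, 0, 0],
    [0, 0, 0],
    [0, 0, 0],
  ],
  claw=[1, 1, 1, 1, 1],
)

```text
clock: 3.48
tool_pos: [0.5564, 0.0779, 0.1211]
orientation: [0.691, 0.723, -0.002, -0.002]
force: [0.2, -0.2, 1.1]
finger_gap: 0.0856
```

Request:
drive_tool(
  travel=[
    [0, 0, 0],
    [0, 0, 0],
    [0, 0, 0],
    [0, 0, 0],
    [0, 0, 0],
    [0, 0, 0],
    [0, 0, 0],
    [0, 0, 0],
    [0, 0, 0],
    [0, 0, 0],
    [0, 0, 0],
    [0, 0, 0],
  ],
  rot=[
    [0, 0, 0],
    [0, 0, 0],
    [0, 0, 0],
    [0, 0, 0],
    [0, 0, 0],
    [0, 0, 0],
    [0, 0, 0],
    [0, 0, 0],
    [0, 0, 0],
    [0, 0, 0],
    [0, 0, 0],
    [0, 0, 0],
  ],
  claw=[0.5, 0.3, 0.1, 0, 0, 0, 0, 0, 0, 0, 0, 0],
  force=25,
)

```text
clock: 4.48
tool_pos: [0.5589, 0.0788, 0.1241]
orientation: [0.69, 0.724, -0.0, -0.0]
force: [0.2, -0.1, 0.2]
finger_gap: 0.0002
```

```bash
python3 - <<'E'
from h import *
wrist('w2');st()
E
```

```text
t 4.48 tcp [0.5589 0.0788 0.1241] a 1.6178 zt [-1.e-04  0.e+00 -1.e+00] F [ 0.2 -0.1  0.2] gap 0.0002
t 4.53 tcp [0.5589 0.0788 0.1241] a 1.6178 zt [-1.e-04  0.e+00 -1.e+00] F [ 0.4 -0.4 -0.1] gap -0.0001
```

View pics/w2.png

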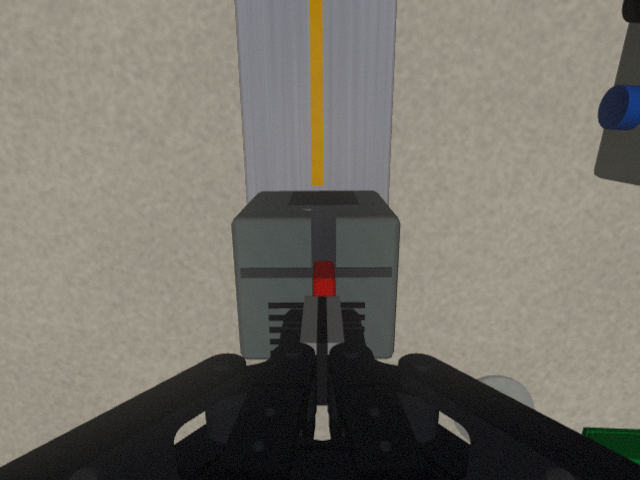

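The picture shows the fingers shut just short (−y side) of the tab: the tab is visible at rows 261–297 with the finger tips starting at row 297. I'll check the geometry.

```bash
cat >> h.py <<'E'
def wproj(name,P):
    d=np.load(f'pics/{name}.npz');m=ctrl.camera_model('wrist');M=m['mount']
    P=(np.atleast_2d(P)-d['p'])@d['R'];P=(P-M[:3,3])@M[:3,:3];q=P@K(m).T;return q[:,:2]/q[:,2:]
E
python3 - <<'E'
from h import *
for n in('w1','w2'):
    d=np.load(f'pics/{n}.npz')
    for y in(.078,.083,.088,.093):
        print(n,y,[wproj(n,[.5585,y+s,z])[0].round(0).tolist() for s,z in((-.008,.1295),(.008,.1295),(.008,.1035))])
    im=cv2.imread(f'pics/{n}.png')[200:310,324];print([int(r) for r in im[:,2].astype(int)-im[:,1]])
d=np.load('pics/w2.npz')
for k in((.011,0,.014),(-.011,0,.014),(.011,0,-.01)): print(k,wproj('w2',d['p']+d['R']@np.array(k)))
print('lamp edge rows',wproj('w2',[[.556,.168-.062,.1],[.556,.168-.142,.1],[.556,.168-.142,.012]]), wproj('w1',[[.556,.106,.1],[.556,.026,.1]]))
s=cv2.imread('pics/side1.png')[190:220,225:255].astype(int);v,u=np.nonzero(s[...,2]-s[...,1]>50);print('side red',u.min()+225,u.max()+225,v.min()+190,v.max()+190)
print(proj('side',[[.558,.078,.1295],[.558,.078,.1035],[.558,.088,.1295],[.558,.088,.1035],[.558,.098,.1295]]))
E
```

```text
w1 0.078 [[321.0, 250.0], [322.0, 225.0], [322.0, 216.0]]
w1 0.083 [[321.0, 242.0], [323.0, 217.0], [323.0, 209.0]]
w1 0.088 [[322.0, 235.0], [323.0, 209.0], [323.0, 202.0]]
w1 0.093 [[322.0, 227.0], [323.0, 201.0], [323.0, 194.0]]
[-1, -2, -2, 0, 0, 2, -2, 2, -1, 1, -1, 1, 0, 20, 44, 45, 48, 51, 49, 52, 51, 71, 89, 99, 102, 106, 103, 101, 100, 102, 103, 103, 101, 101, 103, 102, 100, 103, 101, 101, 106, 97, 101, 94, 89, 41, -2, 4, 2, 3, -4, -2, -5, -6, -2, -2, 4, -1, 2, -4, -5, -3, -2, -5, 0, 3, 2, 0, -2, -3, -5, -3, -1, -3, 0, -1, 5, -3, -2, -5, -3, -5, 1, 4, -1, 2, 2, -2, -1, 0, 5, 5, 5, 1, 5, 4, 5, 8, 6, 6, 7, 7, 5, 5, 6, 7, 7, 4, 4, 6]
w2 0.078 [[319.0, 318.0], [321.0, 284.0], [321.0, 264.0]]
w2 0.083 [[320.0, 307.0], [321.0, 273.0], [321.0, 254.0]]
w2 0.088 [[320.0, 297.0], [322.0, 262.0], [322.0, 244.0]]
w2 0.093 [[321.0, 286.0], [322.0, 251.0], [322.0, 234.0]]
[-1, 1, -1, 1, 2, 2, 1, 1, 1, -1, 2, 0, 3, 0, 4, 2, -4, 0, 0, 0, -1, -3, 0, -2, -1, -2, -2, 0, -1, 1, 0, 2, -2, -1, -6, 0, 1, 1, 0, 0, 0, -4, 2, 3, 0, 0, -4, 1, 2, 0, -1, 0, 1, -1, -3, 0, 0, 0, 2, -4, 25, 50, 56, 54, 58, 54, 57, 58, 58, 61, 60, 59, 61, 63, 58, 57, 64, 75, 89, 104, 113, 110, 118, 122, 118, 129, 120, 122, 126, 119, 122, 116, 125, 121, 121, 100, 49, 5, 7, 2, 2, 3, -1, 4, 3, 3, -2, 0, 2, 2]
(0.011, 0, 0.014) [[321.02894762 260.80836762]]
(-0.011, 0, 0.014) [[321.04266689 303.6118142 ]]
(0.011, 0, -0.01) [[320.91041583 279.63248348]]
lamp edge rows [[317.65523595 222.14333436]
 [311.09752305 366.20898416]
 [314.13111232 298.64521415]] [[320.02733517 186.0913099 ]
 [314.99659677 294.59227001]]
side red 236 243 196 211
[[239.16644498 197.56116756]
 [240.33595683 210.75277813]
 [235.68809025 195.3095151 ]
 [236.91865121 208.44369075]
 [232.2646577  193.09341555]]
```

Red edges put the tab at y≈0.080, yet the fingers shut without meeting it, so the tips aren't where tip_reach puts them. The side camera gives an independent check.

```bash
python3 - <<'E'
from h import *
im=ctrl.camera('side');cv2.imwrite('pics/side2.png',im);p,R=st()
for k in((0,0,.014),(0,0,-.024),(-.019,0,.014)):
    u=proj('side',[p+R@np.array(k)])[0];print(k,u,(u-[170,100])*5)
c=cv2.resize(im[100:220,170:310],None,fx=5,fy=5,interpolation=cv2.INTER_CUBIC);cv2.imwrite('pics/s2c.png',cv2.convertScaleAbs(c,alpha=2.2,beta=10))
E
```

```text
t 4.58 tcp [0.5589 0.0788 0.1242] a 1.6177 zt [-1.e-04  0.e+00 -1.e+00] F [-0.3 -0.3 -0.1] gap 0.0003
(0, 0, 0.014) [240.21401745 207.04992669] [351.07008724 535.24963346]
(0, 0, -0.024) [238.47895557 187.39148291] [342.39477785 436.95741454]
(-0.019, 0, 0.014) [247.30514411 211.30849402] [386.52572055 556.54247009]
```

View pics/s2c.png

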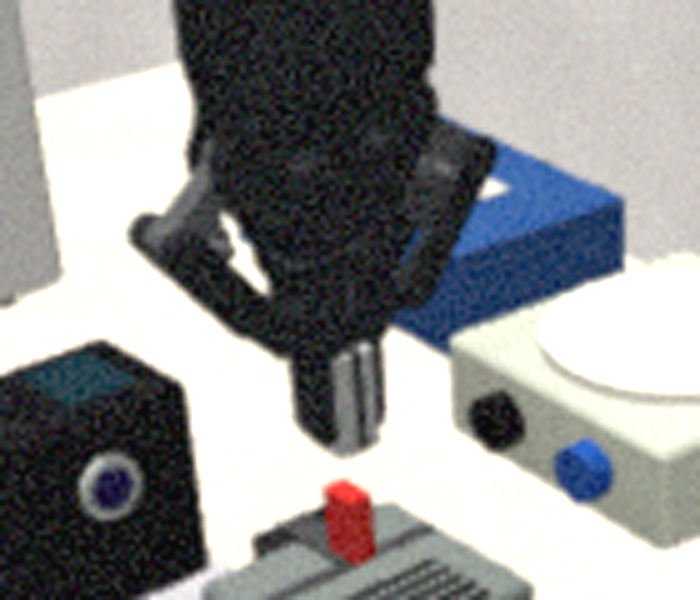

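The crop shows the shut fingertips at about (342,445), which is about 24 mm behind the reported TCP rather than 14 mm ahead, and above the tab. The wrist view says the same, so I'll use a tip offset of −0.024 m along tool z. Reopening, then going 38 mm lower.

Request:
drive_tool(
  travel=[
    [0, 0, 0],
    [0, 0, 0],
    [0, 0, 0],
    [0, 0, 0],
    [0, 0, 0],
    [0, 0, 0],
    [0, 0, 0],
    [0.001, 0, 0.01],
    [0, 0, 0.014],
    [0, 0, 0.014],
    [0, 0, 0],
    [0, 0, 0],
  ],
  rot=[
    [0, 0, 0],
    [0, 0, 0],
    [0, 0, 0],
    [0, 0, 0],
    [0, 0, 0],
    [0, 0, 0],
    [0, 0, 0],
    [0, 0, 0],
    [0, 0, 0],
    [0, 0, 0],
    [0, 0, 0],
    [0, 0, 0],
  ],
  claw=[0.7, 0.7, 0.7, 0.7, 0.7, 0.7, 0.7, 0.7, 0.7, 0.7, 0.7, 0.7],
)

```text
clock: 5.58
tool_pos: [0.5579, 0.0799, 0.0849]
orientation: [0.69, 0.724, -0.001, -0.001]
force: [-0.1, 0.6, -1.3]
finger_gap: 0.0599
```

Request:
drive_tool(
  travel=[
    [0, 0, 0],
    [0, 0, 0],
    [0, 0, 0],
    [0, 0, 0],
    [0, 0, 0],
    [0, 0, 0],
    [0, 0, 0],
    [0, 0, 0],
    [0, 0, 0],
  ],
  rot=[
    [0, 0, 0],
    [0, 0, 0],
    [0, 0, 0],
    [0, 0, 0],
    [0, 0, 0],
    [0, 0, 0],
    [0, 0, 0],
    [0, 0, 0],
    [0, 0, 0],
  ],
  claw=[0.4, 0.2, 0, 0, 0, 0, 0, 0, 0],
  force=25,
)

```text
clock: 6.33
tool_pos: [0.5595, 0.0798, 0.0869]
orientation: [0.69, 0.724, 0.0, 0.001]
force: [-0.7, 0.1, 4.9]
finger_gap: 0.0093
```

Tab gripped (gap ≈ 9–10 mm). I'll lift 2 mm to ease the vertical load, then slide open.

Request:
drive_tool(
  travel=[
    [0, 0, -0.002],
    [0, 0.005, 0],
    [0, 0.006, 0],
    [0, 0.006, 0],
    [0, 0.006, 0],
    [0, 0, 0],
  ],
  rot=[
    [0, 0, 0],
    [0, 0, 0],
    [0, 0, 0],
    [0, 0, 0],
    [0, 0, 0],
    [0, 0, 0],
  ],
  claw=[0, 0, 0, 0, 0, 0],
)

```text
clock: 6.83
tool_pos: [0.5825, 0.0811, 0.0872]
orientation: [0.69, 0.723, 0.0, -0.0]
force: [1.0, -0.2, -7.6]
finger_gap: 0.0093
```

Request:
drive_tool(
  travel=[
    [0, 0.004, 0],
    [0, 0.004, 0],
    [0, 0, 0],
    [0, 0, 0],
  ],
  rot=[
    [0, 0, 0],
    [0, 0, 0],
    [0, 0, 0],
    [0, 0, 0],
  ],
  claw=[0, 0, 0, 0],
)

```text
clock: 7.17
tool_pos: [0.5897, 0.0815, 0.0872]
orientation: [0.69, 0.724, -0.0, -0.0]
force: [2.3, 0.8, -11.3]
finger_gap: 0.0093
```

Request:
drive_tool(
  travel=[
    [0, 0.002, 0.001],
    [0, 0.002, 0],
    [0, 0, 0],
  ],
  rot=[
    [0, 0, 0],
    [0, 0, 0],
    [0, 0, 0],
  ],
  claw=[0, 0, 0],
)

```text
clock: 7.42
tool_pos: [0.592, 0.0815, 0.087]
orientation: [0.69, 0.724, -0.002, -0.002]
force: [-8.8, 1.0, -2.0]
finger_gap: 0.0094
```

Request:
drive_tool(
  travel=[
    [0, 0.002, 0],
    [0, 0.002, 0],
    [0, 0, 0],
  ],
  rot=[
    [0, 0, 0],
    [0, 0, 0],
    [0, 0, 0],
  ],
  claw=[0, 0, 0],
)

```text
clock: 7.67
tool_pos: [0.5921, 0.0815, 0.0869]
orientation: [0.69, 0.724, -0.006, -0.006]
force: [-24.0, -1.7, 8.8]
finger_gap: 0.0094
```

The shutter is on its stop: −24 N, total travel about 33 mm. Backing off, releasing and rising.

Request:
drive_tool(
  travel=[
    [0, -0.005, 0],
    [0, 0, 0],
    [0, 0, 0],
    [0, 0, 0],
    [0, 0, 0],
    [0, 0, 0],
    [0, 0, 0],
    [0, 0, -0.03],
    [0, 0, -0.04],
    [0, 0, -0.04],
    [0, 0, -0.01],
    [0, 0, 0],
  ],
  rot=[
    [0, 0, 0],
    [0, 0, 0],
    [0, 0, 0],
    [0, 0, 0],
    [0, 0, 0],
    [0, 0, 0],
    [0, 0, 0],
    [0, 0, 0],
    [0, 0, 0],
    [0, 0, 0],
    [0, 0, 0],
    [0, 0, 0],
  ],
  claw=[0, 0.3, 0.5, 0.8, 0.8, 0.8, 0.8, 0.8, 0.8, 1, 1, 1],
)

```text
clock: 8.67
tool_pos: [0.5959, 0.0813, 0.2128]
orientation: [0.69, 0.724, 0.003, 0.004]
force: [1.1, -0.7, 0.2]
finger_gap: 0.0855
```

```bash
python3 - <<'E'
from h import *
im=ctrl.camera('top');cv2.imwrite('pics/top2.png',im)
v,u=np.nonzero((im[...,2].astype(int)-im[...,1]>50)[225:290,215:270]);print('top red',len(u))
wrist('w3');p,R=st()
for yaw in(-.306,):
    a=np.pi/2+yaw;Rt=np.array([[np.cos(a),np.sin(a),0],[np.sin(a),-np.cos(a),0],[0,0,-1]])
    print('in target frame',(Rt.T@(np.array([.5315,-.2845,.14])-p)).round(4))
im=cv2.imread('pics/w3.png').astype(int);v,u=np.nonzero((im[...,2]>110)&(im[...,1]<60)&(im[...,0]<60));print('tab w3',len(u),u.mean(),v.mean(),wplane('w3',(u.mean(),v.mean()),.1295))
E
```

```text
top red 34
t 8.72 tcp [0.5942 0.0813 0.2095] a 1.6178 zt [ 4.6e-03 -3.0e-04 -1.0e+00] F [-0.7 -0.3  0.4] gap 0.0854
t 8.77 tcp [0.5929 0.0814 0.2071] a 1.6178 zt [ 3.e-04 -0.e+00 -1.e+00] F [ 0.   0.  -0.9] gap 0.0856
in target frame [-0.3674  0.0517  0.0671]
tab w3 300 316.72333333333336 241.15333333333334 [0.59162949 0.08277067 0.1295    ]
```

Request:
drive_tool(
  travel=[
    [0, 0, 0],
    [0, 0, 0],
    [0, 0, 0],
    [-0.015, 0.002, 0],
    [-0.03, 0.005, 0],
    [-0.035, 0.005, 0],
    [-0.035, 0.005, 0],
    [-0.035, 0.005, 0],
    [-0.035, 0.005, 0],
    [-0.035, 0.005, 0.01],
    [-0.035, 0.005, 0.01],
    [-0.035, 0.005, 0.01],
    [-0.03, 0.005, 0.01],
    [-0.03, 0.005, 0.01],
    [-0.017, 0, 0],
    [0, 0, 0],
    [0, 0, 0],
    [0, 0, 0],
    [0, 0, 0],
  ],
  rot=[
    [0, 0, 0.118],
    [0, 0, 0.118],
    [0, 0, 0.117],
    [0, 0, 0],
    [0, 0, 0],
    [0, 0, 0],
    [0, 0, 0],
    [0, 0, 0],
    [0, 0, 0],
    [0, 0, 0],
    [0, 0, 0],
    [0, 0, 0],
    [0, 0, 0],
    [0, 0, 0],
    [0, 0, 0],
    [0, 0, 0],
    [0, 0, 0],
    [0, 0, 0],
    [0, 0, 0],
  ],
  claw=[1, 1, 1, 1, 1, 1, 1, 1, 1, 1, 1, 1, 1, 1, 1, 1, 1, 1, 1],
)

```text
clock: 10.35
tool_pos: [0.5319, -0.2829, 0.1566]
orientation: [0.806, 0.592, -0.0, -0.001]
force: [0.1, 0.5, -0.4]
finger_gap: 0.0852
```

```bash
python3 - <<'E'
from h import *
wrist('w4')
E
```

```text
t 10.35 tcp [ 0.5319 -0.2829  0.1566] a 1.2661 zt [-8.e-04  9.e-04 -1.e+00] F [ 0.1  0.5 -0.4] gap 0.0852
```

View pics/w4.png

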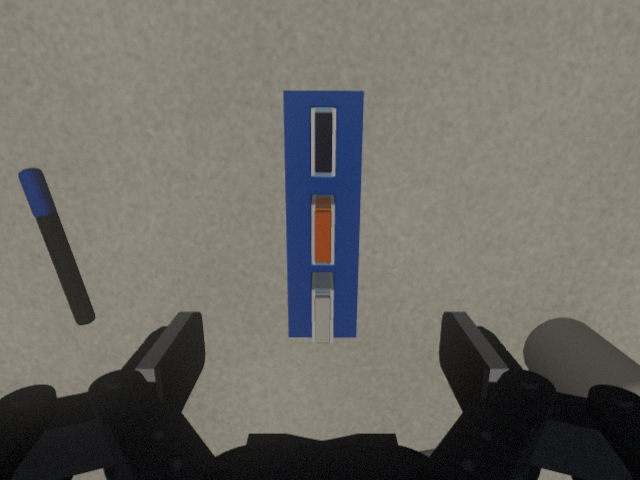

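The cells line up vertically with the tool. The orange stopper's top is at columns 314–332, rows 211–263.

```bash
python3 - <<'E'
from h import *
im=cv2.imread('pics/w4.png').astype(int);m=(im[...,2]>120)&(im[...,2]-im[...,0]>80);v,u=np.nonzero(m);k=(abs(u-323)<30)&(abs(v-235)<50);u=u[k];v=v[k]
print(len(u),np.percentile(u,[2,50,98]),np.percentile(v,[1,50,99]))
c=np.array([(u.min()+u.max())/2,(np.percentile(v,1)+np.percentile(v,99))/2]);t=wplane('w4',c,.0615);print(c,t)
r=[wplane('w4',q,.025) for q in((284,91),(363,91),(356,337),(289,337))];print(np.mean(r,0).round(4))
d=(r[0]+r[1]-r[2]-r[3]);print('yaw',np.arctan2(-d[0],d[1]))
p,R=st();to([t[0],t[1],.009],p,R)
E
```

```text
758 [316. 323. 330.] [208. 235. 261.]
[323.  234.5] [ 0.53351417 -0.28129     0.0615    ]
[ 0.5328 -0.2835  0.025 ]
yaw -0.3075972510491779
t 10.4 tcp [ 0.5321 -0.2829  0.1569] a 1.2663 zt [-3.e-04  5.e-04 -1.e+00] F [0.7 0.8 0.7] gap 0.0854
tool delta [0.0019 0.0009 0.1479]
```

Request:
drive_tool(
  travel=[
    [0.001, 0.001, 0.02],
    [0, 0, 0.035],
    [0, 0, 0.035],
    [0, 0, 0.03],
    [0, 0, 0.015],
    [0, 0, 0.012],
    [0, 0, 0],
    [0, 0, 0],
  ],
  rot=[
    [0, 0, 0],
    [0, 0, 0],
    [0, 0, 0],
    [0, 0, 0],
    [0, 0, 0],
    [0, 0, 0],
    [0, 0, 0],
    [0, 0, 0],
  ],
  claw=[1, 1, 1, 1, 1, 1, 1, 1],
)

```text
clock: 11.07
tool_pos: [0.5336, -0.2833, 0.0106]
orientation: [0.806, 0.591, 0.0, 0.0]
force: [0.0, 0.1, 0.8]
finger_gap: 0.0851
```

Request:
drive_tool(
  travel=[
    [0, 0, 0],
    [0, 0, 0],
    [0, 0, 0],
    [0, 0, 0],
    [0, 0, 0],
    [0, 0, 0],
    [0, 0, 0],
    [0, 0, 0],
    [0, 0, 0],
    [0, 0, 0],
    [0, 0, 0],
  ],
  rot=[
    [0, 0, 0],
    [0, 0, 0],
    [0, 0, 0],
    [0, 0, 0],
    [0, 0, 0],
    [0, 0, 0],
    [0, 0, 0],
    [0, 0, 0],
    [0, 0, 0],
    [0, 0, 0],
    [0, 0, 0],
  ],
  claw=[0.8, 0.6, 0.45, 0.35, 0.3, 0.25, 0.2, 0.1, 0, 0, 0],
  force=25,
)

```text
clock: 11.98
tool_pos: [0.5332, -0.2836, 0.0103]
orientation: [0.807, 0.591, -0.0, 0.0]
force: [-1.5, 0.4, 2.0]
finger_gap: 0.0151
```

```bash
python3 - <<'E'
from h import *
wrist('w5');p,R=st()
im=ctrl.camera('side');s=cv2.resize(im[300:430,340:470],None,fx=4.6,fy=4.6,interpolation=cv2.INTER_CUBIC)
cv2.imwrite('pics/s5.png',cv2.convertScaleAbs(s,alpha=1.8))
E
```

```text
t 11.98 tcp [ 0.5332 -0.2836  0.0103] a 1.2648 zt [-0. -0. -1.] F [-1.5  0.4  2. ] gap 0.0151
t 12.03 tcp [ 0.5332 -0.2836  0.0103] a 1.2648 zt [-1.e-04  0.e+00 -1.e+00] F [-1.1  1.   1.4] gap 0.015
```

View pics/s5.png

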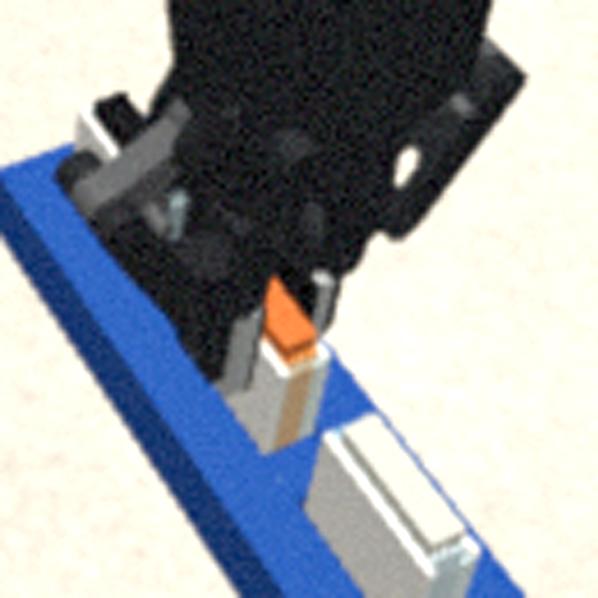

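The side crop shows the pads flat on the frosted faces at mid-glass, clear of the windows and stopper (gap 15 mm on the 16 mm cell). Lifting.

Request:
drive_tool(
  travel=[
    [0, 0, -0.003],
    [0, 0, -0.006],
    [0, 0, -0.01],
    [0, 0, -0.015],
    [0, 0, -0.025],
    [0, 0, -0.03],
    [0, 0, -0.03],
    [0, 0, -0.03],
    [0, 0, -0.02],
    [0, 0, -0.006],
    [0, 0, 0],
    [0, 0, 0],
  ],
  rot=[
    [0, 0, 0],
    [0, 0, 0],
    [0, 0, 0],
    [0, 0, 0],
    [0, 0, 0],
    [0, 0, 0],
    [0, 0, 0],
    [0, 0, 0],
    [0, 0, 0],
    [0, 0, 0],
    [0, 0, 0],
    [0, 0, 0],
  ],
  claw=[0, 0, 0, 0, 0, 0, 0, 0, 0, 0, 0, 0],
  force=30,
)

```text
clock: 13.08
tool_pos: [0.5327, -0.2832, 0.1844]
orientation: [0.807, 0.591, -0.0, -0.0]
force: [-0.2, 0.7, -0.9]
finger_gap: 0.0154
```

```bash
python3 - <<'E'
from h import *
p,R=st()
a=np.pi/2+.053;Rt=np.array([[np.cos(a),np.sin(a),0],[np.sin(a),-np.cos(a),0],[0,0,-1]])
print('in target frame',(Rt.T@(np.array([.5522,.1675,.06])-p)).round(4), 'rot',np.arctan2(R[1,0],R[0,0])-a)
E
```

```text
t 13.08 tcp [ 0.5327 -0.2832  0.1844] a 1.2648 zt [-8.e-04  6.e-04 -1.e+00] F [-0.2  0.7 -0.9] gap 0.0154
in target frame [0.449  0.0433 0.1244] rot -0.359022672395894
```

Request:
drive_tool(
  travel=[
    [0, 0, 0],
    [0, 0, 0],
    [0, 0, 0],
    [0.012, 0.001, 0],
    [0.025, 0.0025, 0],
    [0.034, 0.0033, 0],
    [0.034, 0.0033, 0],
    [0.034, 0.0033, 0],
    [0.034, 0.0033, 0],
    [0.034, 0.0033, 0],
    [0.034, 0.0033, 0],
    [0.034, 0.0033, 0],
    [0.034, 0.0033, 0],
    [0.034, 0.0033, 0],
    [0.034, 0.0033, 0],
    [0.034, 0.0033, 0],
    [0.025, 0.0025, 0],
    [0.013, 0.001, 0],
    [0, 0, 0],
    [0, 0, 0],
  ],
  rot=[
    [0, 0, -0.12],
    [0, 0, -0.12],
    [0, 0, -0.119],
    [0, 0, 0],
    [0, 0, 0],
    [0, 0, 0],
    [0, 0, 0],
    [0, 0, 0],
    [0, 0, 0],
    [0, 0, 0],
    [0, 0, 0],
    [0, 0, 0],
    [0, 0, 0],
    [0, 0, 0],
    [0, 0, 0],
    [0, 0, 0],
    [0, 0, 0],
    [0, 0, 0],
    [0, 0, 0],
    [0, 0, 0],
  ],
  claw=[0, 0, 0, 0, 0, 0, 0, 0, 0, 0, 0, 0, 0, 0, 0, 0, 0, 0, 0, 0],
)

```text
clock: 14.75
tool_pos: [0.5517, 0.1672, 0.184]
orientation: [0.688, 0.725, -0.001, -0.001]
force: [0.1, -0.9, -0.7]
finger_gap: 0.0151
```

```bash
python3 - <<'E'
from h import *
wrist('w6');p,R=st();print(wproj('w6',p))
a=np.pi/2+.053;print('rot',np.arctan2(R[1,0],R[0,0])-a);to([.5522,.1675,.05],p,R)
E
```

```text
t 14.75 tcp [0.5517 0.1672 0.184 ] a 1.6235 zt [-2.1e-03 -7.0e-04 -1.0e+00] F [ 0.1 -0.9 -0.7] gap 0.0151
t 14.8 tcp [0.552  0.1665 0.1843] a 1.6225 zt [-1.6e-03 -6.0e-04 -1.0e+00] F [ 0.1  0.7 -0.5] gap 0.0155
[[321.63903443 296.16676168]]
rot -0.0013237878531222602
tool delta [0.001  0.0004 0.1343]
```

View pics/w6.png

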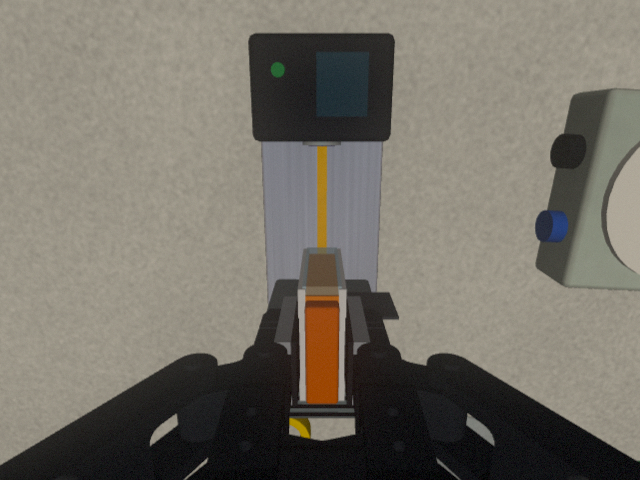

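The cell (columns 300–346) is centred on the yellow line (column 322) and on the detector (250–394). The shutter vane is to the right, at about 398. Next, the along-beam position.

```bash
python3 - <<'E'
from h import *
print('det front',wplane('w6',(322,140),.1),'line',wplane('w6',(322,147),.012),wplane('w6',(321.8,245),.012))
print('cell +y bottom',wplane('w6',(323,248),.184),'glass top ends',wplane('w6',(322,290),.229),wplane('w6',(322,405),.229),'stopper',wplane('w6',(322,304),.2357),wplane('w6',(322,402),.2357))
print('det left/right',wplane('w6',(250,100),.1),wplane('w6',(394,100),.1))
E
```

```text
det front [0.54861495 0.23080078 0.1       ] line [0.54890778 0.2221593  0.012     ] [0.55317159 0.13863722 0.012     ]
cell +y bottom [0.55143408 0.18885561 0.184     ] glass top ends [0.55110661 0.18851441 0.229     ] [0.55344053 0.14460449 0.229     ] stopper [0.55121489 0.18671588 0.2357    ] [0.55310827 0.15109418 0.2357    ]
det left/right [0.50533735 0.25121165 0.1       ] [0.58944894 0.25565072 0.1       ]
```

Request:
drive_tool(
  travel=[
    [0.002, 0, 0.01],
    [0, 0, 0.02],
    [0, 0, 0.025],
    [0, 0, 0.025],
    [0, 0, 0.02],
    [0, 0, 0.015],
    [0, 0, 0.01],
    [0, 0, 0.008],
    [0, 0, 0],
    [0, 0, 0],
    [0, 0, 0],
    [0, 0, 0],
  ],
  rot=[
    [0, 0, 0],
    [0, 0, 0],
    [0, 0, 0],
    [0, 0, 0],
    [0, 0, 0],
    [0, 0, 0],
    [0, 0, 0],
    [0, 0, 0],
    [0, 0, 0],
    [0, 0, 0],
    [0, 0, 0],
    [0, 0, 0],
  ],
  claw=[0, 0, 0, 0, 0, 0, 0, 0, 0, 0, 0, 0],
)

```text
clock: 15.8
tool_pos: [0.5535, 0.1692, 0.0535]
orientation: [0.688, 0.726, 0.001, 0.001]
force: [-0.5, 0.0, -0.8]
finger_gap: 0.0154
```

```bash
python3 - <<'E'
from h import *
im=wrist('w7');p,R=st();to([.5518,.1685,.05],p,R)
a=im[:480,160:480];s=ctrl.camera('side')[130:250,150:290]
s=cv2.resize(s,(560,480),interpolation=cv2.INTER_CUBIC);o=np.hstack([a,s]);o=cv2.resize(o,None,fx=.9,fy=.9)
cv2.imwrite('pics/c7.png',cv2.convertScaleAbs(o,alpha=1.7))
E
```

```text
t 15.8 tcp [0.5535 0.1692 0.0535] a 1.6237 zt [ 2.4e-03  2.0e-04 -1.0e+00] F [-0.5  0.  -0.8] gap 0.0154
t 15.85 tcp [0.5534 0.1692 0.0534] a 1.6238 zt [ 2.2e-03  2.0e-04 -1.0e+00] F [-0.2  0.5 -0.4] gap 0.0157
tool delta [-0.0006 -0.0016  0.0034]
```

View pics/c7.png

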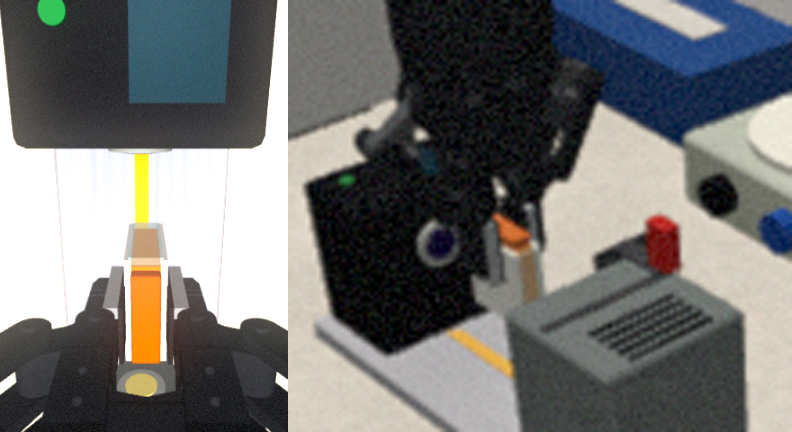

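The cell is held upright in the gap with the shutter open. The line and detector centre (columns ≈316–317) sit about 2 mm to the −x side of the cell (column 322), which agrees with the computed −1.6 mm. Trimming.

Request:
drive_tool(
  travel=[
    [0, -0.001, 0.001],
    [0, -0.001, 0.001],
    [0, 0, 0],
    [0, 0, 0],
    [0, 0, 0],
    [0, 0, 0],
    [0, 0, 0],
    [0, 0, 0],
    [0, 0, 0],
    [0, 0, 0],
  ],
  rot=[
    [0, 0, 0],
    [0, 0, 0],
    [0, 0, 0],
    [0, 0, 0],
    [0, 0, 0],
    [0, 0, 0],
    [0, 0, 0],
    [0, 0, 0],
    [0, 0, 0],
    [0, 0, 0],
  ],
  claw=[0, 0, 0, 0, 0, 0, 0, 0, 0, 0],
)

```text
clock: 16.73
tool_pos: [0.5505, 0.169, 0.0502]
orientation: [0.688, 0.726, 0.0, 0.0]
force: [-0.0, 0.6, -0.3]
finger_gap: 0.0154
```

```bash
python3 - <<'E'
from h import *
im=wrist('w8').astype(int);p,R=st();to([.5518,.1685,.05],p,R)
def cols(v,m): u=np.nonzero(m[v])[0];u=u[abs(u-320)<40];return u.min(),u.max()
y=(im[...,2]>100)&(im[...,0]<60)&(im[...,1]>60)
for v in(175,190,210,230): print('line',v,cols(v,y))
o=(im[...,2]>120)&(im[...,1]<.6*im[...,2])&(im[...,0]<80)
for v in(320,360,390): print('stopper',v,cols(v,o))
for v in (60,100,130):
    g=im[v].sum(1)>330;u=np.nonzero(g)[0];print('detector dark span',v,u[u<250].max(),u[u>400].min())
t=ctrl.camera('top').astype(int);t0=cv2.imread('pics/top1.png').astype(int)
for n,(x0,y0,x1,y1) in dict(rack=(355,235,465,295),tape=(285,250,332,290),flask=(290,165,335,210)).items(): print(n,abs(t-t0)[y0:y1,x0:x1].mean().round(2),(abs(t-t0)[y0:y1,x0:x1].max(2)>60).sum())
E
```

```text
t 16.73 tcp [0.5505 0.169  0.0502] a 1.6238 zt [ 0.  0. -1.] F [-0.   0.6 -0.3] gap 0.0154
t 16.78 tcp [0.5505 0.169  0.0502] a 1.6238 zt [ 0.  0. -1.] F [-0.3 -0.5 -0.7] gap 0.0152
tool delta [-0.0006  0.0013  0.0002]
line 175 (np.int64(316), np.int64(330))
line 190 (np.int64(316), np.int64(330))
line 210 (np.int64(316), np.int64(330))
line 230 (np.int64(316), np.int64(330))
stopper 320 (np.int64(306), np.int64(338))
stopper 360 (np.int64(306), np.int64(337))
stopper 390 (np.int64(306), np.int64(337))
detector dark span 60 170 477
detector dark span 100 174 473
detector dark span 130 177 470
rack 11.93 163
tape 12.2 0
flask 11.95 0
```

The arm has settled and the cell is within about 1 mm of the line and detector centre. Tape and flask are unchanged, wrist force is about zero. Handing in.

```bash
python3 -c "
from plant import ctrl
print(ctrl.finish_job())"
```

```text
the job is handed in; nothing more can be done
None
```

I opened the shutter, took the orange-stoppered cell out of the rack by its frosted faces, and handed in at about 16.8 s with the cell held in the gap. The hand-in gave no verdict, so the result rests on my own checks.

- **Shutter:** I gripped the red tab and slid it about 33 mm until it hit its stop (−24 N on the tool). The wrist camera then showed the tab still there after release.
- **Fingertips:** My first try at the tab closed on air. Side and wrist views put the shut fingertips about 24 mm behind the reported TCP, not 14 mm ahead as `ctrl.tip_reach` says. I used the seen value from then on.
- **Last checks:**
  - The arm was settled with the tool vertical, yaw within 0.001 rad of the beam, and wrist force at noise level.
  - In the wrist picture the cell's centre was at column 322, the beam line at 323 and the detector's centre at 323.5, so under 1 mm sideways.
  - I estimate the cell's centre at about 73 mm height, within a few mm of mid-gap along the beam.
  - The grip read 15 mm on the 16 mm cell.
- **Other things:** The tape and flask areas of the top view had not changed. The rack area had 163 changed pixels, which I take to be the missing orange cell. I did not check the two blank cells separately.
- **Disagreement:** The top camera and wrist camera differed by about 2–3 mm in x. I went with the wrist camera, because it matched where the gripper met the tab.

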